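Line up the soldering supplies by height

TASK

Tidy the soldering supplies onto the four-pad holder: stand the dropper bottle, the white capped bottle, the solder reel and the flat tin upright on the middle of one pad each, in order of height, with the tallest on the pad next to the tall end post and the lowest on the pad at the far end. Tip none of them over on the way, and let go of them all.

Things in the scene. Friction and masses are not known exactly. Their poses are not given: they have to be found in the camera images.
- dropper_bottle: slim brown bottle with a black dropper cap, the tallest: 102 mm high, body 33 mm across up to 62 mm height, above that a neck 24 mm across to 77 mm and a narrow dropper 13 mm across; loose, upright, about 70 g; origin: centre of its underside, z up. Grip round the body, 30 to 60 mm above its foot
- capped_jar: white round plastic bottle with a wide white screw cap, second tallest: 84 mm high, 46 mm across; loose, upright, about 120 g; origin: centre of its underside, z up. Grip round it
- solder_reel: reel of solder wire with blue flanges standing on one flange, third in height: 42 mm high, 56 mm across; loose, about 250 g; origin: centre of its underside, z up. Grip across its diameter from above
- paste_tin: flat round tin, white below with an orange-yellow lid, the lowest: 22 mm high, 47 mm across; loose, about 60 g; origin: centre of its underside, z up. Grip across its diameter from above
- pad_1: grey round flat pad with a black rubber top, 76 mm across and 8 mm thick, one of four alike in a straight row about 95 mm apart (85 to 105 mm) on the flat bar; origin: centre of its underside, 10 mm above the desk, so its top is 18 mm above the desk; z up. Fixed. The pads' numbers say nothing of their order in the row
- pad_2: grey round flat pad with a black rubber top, 76 mm across and 8 mm thick, one of four alike in a straight row about 95 mm apart (85 to 105 mm) on the flat bar; origin: centre of its underside, 10 mm above the desk, so its top is 18 mm above the desk; z up. Fixed. The pads' numbers say nothing of their order in the row
- pad_3: grey round flat pad with a black rubber top, 76 mm across and 8 mm thick, one of four alike in a straight row about 95 mm apart (85 to 105 mm) on the flat bar; origin: centre of its underside, 10 mm above the desk, so its top is 18 mm above the desk; z up. Fixed. The pads' numbers say nothing of their order in the row
- pad_4: grey round flat pad with a black rubber top, 76 mm across and 8 mm thick, one of four alike in a straight row about 95 mm apart (85 to 105 mm) on the flat bar; origin: centre of its underside, 10 mm above the desk, so its top is 18 mm above the desk; z up. Fixed. The pads' numbers say nothing of their order in the row
- end_post: upright dark end plate with a black knob on top, foot 44 by 20 mm, 65 mm high, fixed on the left or the right end of the flat bar (aluminium, 430 by 40 mm, 10 mm high) in line with the pads, about 60 mm from the nearest pad's centre; the bar's other end has only a low stop, 8 mm high; origin: centre of its underside, 10 mm above the desk; z up, x axis level across the bar

How it is judged (in metres and radians):
At the end, for the whole second after the job is handed in: Counting from the tall end post, the pads carry the dropper bottle, the white capped bottle, the solder reel and the flat tin in that order; each stands upright (within 0.12 rad) on its pad's top, its centre within 14 mm of the pad's centre, at rest and released (horizontal distance between dropper_bottle and end_post between 0.0295 and 0.0895 m and ((horizontal distance between dropper_bottle and pad_1 below 0.014 m and z of dropper_bottle in the frame of pad_1 between 0.004 and 0.013 m) or (horizontal distance between dropper_bottle and pad_2 below 0.014 m and z of dropper_bottle in the frame of pad_2 between 0.004 and 0.013 m) or (horizontal distance between dropper_bottle and pad_3 below 0.014 m and z of dropper_bottle in the frame of pad_3 between 0.004 and 0.013 m) or (horizontal distance between dropper_bottle and pad_4 below 0.014 m and z of dropper_bottle in the frame of pad_4 between 0.004 and 0.013 m)) and angle between each of dropper_bottle, capped_jar, solder_reel, paste_tin's own z axis and vertical below 0.12 rad and linear speed of each of dropper_bottle, capped_jar, solder_reel, paste_tin below 0.02 m/s and contact force between each of dropper_bottle, capped_jar, solder_reel, paste_tin and the fingers below 0.05 N and horizontal distance between capped_jar and end_post between 0.1245 and 0.1845 m and ((horizontal distance between capped_jar and pad_1 below 0.014 m and z of capped_jar in the frame of pad_1 between 0.004 and 0.013 m) or (horizontal distance between capped_jar and pad_2 below 0.014 m and z of capped_jar in the frame of pad_2 between 0.004 and 0.013 m) or (horizontal distance between capped_jar and pad_3 below 0.014 m and z of capped_jar in the frame of pad_3 between 0.004 and 0.013 m) or (horizontal distance between capped_jar and pad_4 below 0.014 m and z of capped_jar in the frame of pad_4 between 0.004 and 0.013 m)) and horizontal distance between solder_reel and end_post between 0.2195 and 0.2795 m and ((horizontal distance between solder_reel and pad_1 below 0.014 m and z of solder_reel in the frame of pad_1 between 0.004 and 0.013 m) or (horizontal distance between solder_reel and pad_2 below 0.014 m and z of solder_reel in the frame of pad_2 between 0.004 and 0.013 m) or (horizontal distance between solder_reel and pad_3 below 0.014 m and z of solder_reel in the frame of pad_3 between 0.004 and 0.013 m) or (horizontal distance between solder_reel and pad_4 below 0.014 m and z of solder_reel in the frame of pad_4 between 0.004 and 0.013 m)) and horizontal distance between paste_tin and end_post between 0.3145 and 0.3745 m and ((horizontal distance between paste_tin and pad_1 below 0.014 m and z of paste_tin in the frame of pad_1 between 0.004 and 0.013 m) or (horizontal distance between paste_tin and pad_2 below 0.014 m and z of paste_tin in the frame of pad_2 between 0.004 and 0.013 m) or (horizontal distance between paste_tin and pad_3 below 0.014 m and z of paste_tin in the frame of pad_3 between 0.004 and 0.013 m) or (horizontal distance between paste_tin and pad_4 below 0.014 m and z of paste_tin in the frame of pad_4 between 0.004 and 0.013 m))); the robot touches nothing.
It fails at once if one of the supplies is tipped over (more than 0.8 rad) (angle between any of dropper_bottle, capped_jar, solder_reel, paste_tin's own z axis and vertical above 0.8 rad).
It also fails if it takes over 99 s, if anything falls off the work surface, if the arm or the gripper's body presses on something with over 40 N, if the wrist force passes 120 N, or if a joint passes its speed limit or range.

ROBOT

A 6-joint arm with a two-finger parallel gripper is mounted at the origin on a cart in front of the work surface, level with it; the furniture and walls round the work are solid. World frame = base frame: x ahead of the robot, y to its left, z up, the work surface at z = 0. Lengths are in m, angles in degrees, forces in N, time in s.
With the tool pointing down it reaches from about 0.325 to 0.775 m from the base axis. Payload 9.3 kg.
Tool frame: the origin (TCP) lies at the very end of the fingers, on their centre line; the grasp point (between the pads) lies grip_point_offset behind it (grip_point_offset is the distance from the TCP to the grasp point, in m); z points along the fingers, y is the line along which they close (so a half turn about z gives the same grasp; the last joint's range is limited). The gripper opens to 85 mm and grips with 20 to 120 N. Pads are 22 mm wide; open, the fingers measure 114 mm over their backs; the gripper's body (76 mm by 85 mm) begins 54 mm behind the grasp point. The pads swing forward as they close: fully open they stand 13 mm farther back than shut.
Start: joints at [-79.676, 14.817, 1.232, 76.415, 0, 81.257], TCP at [0.18, -0.52, 0.191] pointing down, gripper open.
Joint ranges: [-174.27, 174.27], [-52.1, 104.24], [-59.71, 78.15], [-110.17, 111.67], [-87.03, 83.33], [-180, 180]. Speed limits (degrees/s): [127.2, 127.2, 159.86, 180, 180, 180].

INTERFACE

Orientations are given as [roll, pitch, yaw] about the fixed x, y, z axes, in that order (R = Rz(yaw) Ry(pitch) Rx(roll)).
In Python, from bench import state, camera, camera_info, close_job, trace, grip_point_offset gives the robot as it stands.
- The arm moves only by the shell command python3 -m inch 'ROWS' [FORCE]. ROWS is a JSON list of rows, 1 to 20 of them, each of 7 numbers: a rotation vector rx, ry, rz in degrees, then dx, dy, dz in m, then the finger opening in m; each row shifts and turns the commanded pose from where the row before left it, along the tool's axes as they then stand; what a row does not reach is not made up. A row lasts 1/10 s, in which the tool goes at most 0.05 m and 8.59 degrees, less where a joint would pass 70% of its speed; a pose out of reach is approached as far as the arm can. The fingers move at their own pace and stop on an object; FORCE is the grip in N (left out, the last holds). Time passes only in rows, so rows that do not move let the fingers close. It prints the time, the measured TCP pose, the force, the opening and the grip force at its end.
- state(): the state, without advancing time (a new reading comes with each control period).
- camera(name): name is "scene" or "top"; returns (picture, depth): 420x560x3 uint8, blue, green, red; 420x560 float32, m along the optical axis (not along the pixel's ray), 0 where there is no reading.
- camera_info(name): a dict with "fx", "fy", "cx", "cy" (pixels), "origin" and "orientation" of the camera in the world. Camera axes: x right, y down, z forward; pixel columns grow to the right and rows downward; lengths in m; the calibration is good to about 2 mm. A picture is of the moment at which its call begins. camera_info takes no time and is no camera call.
- close_job(): hands the job in; it is judged then, once.
Trained networks look in the newest picture that a camera, given by its name, has taken for a name from the list of things; names that differ only in an ending like _2 or _b are one class to them, and where a whole thing is asked for, a point or a joint stands for the part that bears it (a point fixed in the world has none). Each returns a list of dicts, best first, with "conf" (0 to 1); they miss things now and then, are a little off and sometimes report something else, mostly with a low value. They report only what shows in the picture. A call takes as long as a camera call.
- trace(name, camera): "mask" (420x560 bool, what is visible of it) and "bbox" ([left, top, right, bottom] in pixels, round what is visible of it).
The state is a dict: "time_s": time; "q": joint angles; "qvel": joint speeds; "joint_efforts": joint torques, N m; "ee_pos": TCP position; "tool_rot": TCP orientation; "wrist_force": force on the tool from outside, world axes, zero at the start; "ft_torque": the same for the moment, N m; "grip_width": finger opening in m; "finger_force": force on a finger pad.
Only numpy, scipy, OpenCV 4.12 (cv2) and the standard library are available. Lean on these libraries where they do the work, as an engineer would, in place of code of your own. Each camera call takes 0.05 s, during which the arm holds its last target. There are 200 camera calls.

## Working session

There is one attempt and no reset: what is moved stays moved. The work goes in short steps, Python scripts to look and compute and a shell command to move; the robot and the scene stay as the last step left them, time stands still between calls to the robot, and variables do not carry over. Pictures are saved under pics/ and viewed, at most 14 in all, crops included, and the job is handed in when it is done.

```bash
mkdir -p pics
cat > h.py <<'E'
import numpy as np, cv2
from bench import *
from scipy.spatial.transform import Rotation as R
def cloud(d,name):
    i=camera_info(name); v,u=np.mgrid[:d.shape[0],:d.shape[1]]
    p=np.stack([(u-i["cx"])/i["fx"]*d,(v-i["cy"])/i["fy"]*d,d],-1)
    o=np.array(i["orientation"])
    M=o if o.shape==(3,3) else R.from_euler('xyz',o,degrees=True).as_matrix()
    return p@M.T+np.array(i["origin"])
E
python3 - <<'E'
from h import *
for n in("scene","top"):
    p,d=camera(n); cv2.imwrite(f"pics/{n}0.png",p); print(camera_info(n))
    P=cloud(d,n)
    for t in("dropper_bottle","capped_jar","solder_reel","paste_tin","pad_1","end_post"):
        for r in trace(t,n)[:5]:
            m=r["mask"]&(d>0); q=P[m]
            if len(q)<5: continue
            z=np.percentile(q[:,2],97); top=q[q[:,2]>z-.006]
            print(n,t,round(r["conf"],2),r["bbox"],"n",len(q),"ztop",z.round(3),"mid",((np.percentile(top,2,0)+np.percentile(top,98,0))/2).round(4),"med",np.median(q,0).round(3))
s=state();print(grip_point_offset,s)
E
```

```text
{'fx': 453.02836897655044, 'fy': 453.02836897655044, 'cx': 273.248821349264, 'cy': 212.30092423459215, 'origin': array([0.15172777, 0.83620108, 0.64393073]), 'orientation': array([-124.17912091,    0.32861963, -154.31832767])}
scene dropper_bottle 0.98 [281.5, 227.9, 301.1, 266.5] n 528 ztop 0.091 mid [0.4442 0.1453 0.0918] med [0.442 0.152 0.044]
scene dropper_bottle 0.31 [342.0, 153.5, 365.0, 185.9] n 576 ztop 0.083 mid [ 0.4324 -0.2504  0.0811] med [ 0.429 -0.238  0.046]
scene capped_jar 0.66 [343.3, 152.4, 363.2, 182.0] n 503 ztop 0.083 mid [ 0.4319 -0.2495  0.081 ] med [ 0.429 -0.237  0.05 ]
scene solder_reel 0.86 [246.7, 293.7, 276.5, 330.8] n 947 ztop 0.043 mid [0.4312 0.3152 0.0408] med [0.426 0.326 0.039]
scene paste_tin 0.53 [316.2, 212.4, 334.5, 227.2] n 275 ztop 0.022 mid [ 0.4322 -0.0294  0.0195] med [ 0.43  -0.022  0.019]
scene pad_1 0.8 [218.6, 236.9, 245.9, 257.6] n 450 ztop 0.019 mid [0.592  0.1599 0.0165] med [0.585 0.156 0.016]
scene pad_1 0.77 [258.5, 174.3, 281.7, 190.5] n 347 ztop 0.019 mid [ 0.6272 -0.1271  0.0162] med [ 0.627 -0.122  0.016]
scene pad_1 0.58 [2
[... 1839 characters left out ...]
215 0.066]
0.0187 {'time_s': 0.7, 'q': array([-7.96745480e+01,  1.48148720e+01,  1.23182294e+00,  7.64148619e+01,
       -4.28268770e-04,  8.12571914e+01]), 'qvel': array([-0.08852701, -0.03344536, -0.01461455, -0.01146742,  0.07307398,
        0.01442714]), 'joint_efforts': array([-1.65855231e-04, -5.55222309e+01,  3.44690359e+01,  1.19343316e-03,
       -1.57172226e-04, -8.67627591e-06]), 'ee_pos': array([ 0.17967952, -0.51982028,  0.19149571]), 'tool_rot': array([1.79998000e+02, 7.40819525e-04, 1.90682606e+01]), 'wrist_force': array([-0.92885262,  0.5599411 ,  0.49263242]), 'ft_torque': array([-0.04808113, -0.00373567, -0.01607188]), 'finger_force': 0.0, 'grip_width': 0.08585090610479805}
```

View pics/top0.png

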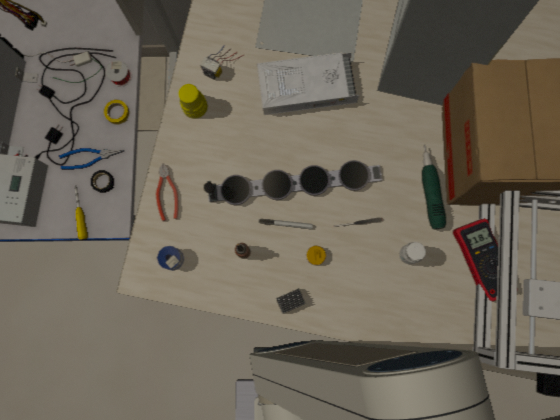

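View pics/scene0.png

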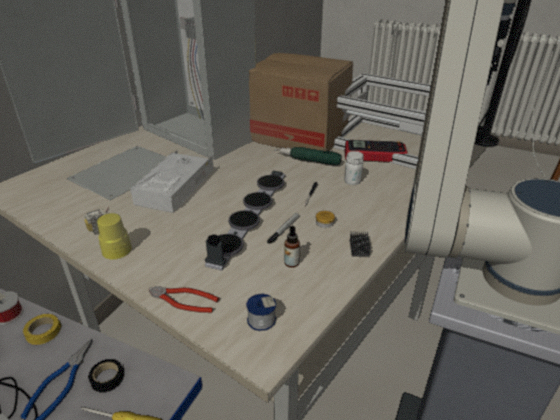

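The top view shows the end post at (210,190), on the left (+y). The pads are at (236,189), (277,184), (314,180) and (354,175). The reel is at (170,258), the dropper at (242,250), the tin at (316,255) and the jar at (413,253). The scene view agrees. The start pose is close to the aluminium rack, so I'll check the heights there before moving.

Run:
```python
from h import *
A=[]
for n in("scene","top"):
    p,d=camera(n); P=cloud(d,n); A.append(P[(d>0)])
A=np.vstack(A)
print("rows x .1...55, cols y -.75..-.1 (cm), max height cm")
for x in np.arange(.1,.75,.05):
    r=[]
    for y in np.arange(-.75,.4,.05):
        q=A[(abs(A[:,0]-x)<.025)&(abs(A[:,1]-y)<.025)]
        r.append(int(100*q[:,2].max()) if len(q) else -99)
    print(round(x,2),r)
```

```text
rows x .1...55, cols y -.75..-.1 (cm), max height cm
0.1 [0, 42, 42, 17, 9, -79, -79, -79, -79, -79, -79, -70, -69, -27, 1, 19, 19, 17, 0, -78, -78, -78, -78]
0.15 [-79, 42, 26, 17, 40, 45, 34, 0, -79, -79, -79, -70, -69, -69, 0, 53, 43, 25, 0, -69, -78, -78, -78]
0.2 [-79, -79, -47, 1, 11, 16, 16, 17, 0, 0, 65, -79, 75, 75, 74, 62, 46, 28, -78, -78, -78, -78, -78]
0.25 [-79, -79, -79, 0, 0, 9, 0, 16, 0, 0, 0, 0, 75, 75, 74, 64, 46, 28, -78, -78, -78, -78, -78]
0.3 [-79, -79, 16, 10, 11, 11, 17, 17, 0, 0, 0, 0, 0, 0, 0, 2, 2, 0, 0, 0, 0, 0, 0]
0.35 [-79, 16, 16, 10, 11, 11, 16, 16, 0, 0, 0, 0, 0, 0, 0, 3, 3, 0, 0, 0, 0, 0, 0]
0.4 [-99, 16, 16, 0, 0, 10, 17, 17, 0, 0, 9, 0, 0, 0, 2, 2, 0, 0, 0, 0, 0, 4, 4]
0.45 [-99, 16, 16, 0, 0, 9, 16, 17, 3, 7, 8, 0, 0, 0, 2, 2, 0, 0, 10, 0, 0, 4, 4]
0.5 [-99, 16, 16, 0, 8, 9, 17, 16, 4, 4, 0, 1, 1, 1, 0, 1, 1, 1, 0, 0, 0, 0, 0]
0.55 [-99, 16, 16, 23, 24, 24, 24, 24, 24, 4, 0, 0, 0, 0, 0, 0, 2, 1, 2, 6, 1, 1, 1]
0.6 [-99, 0, -99, 23, 24, 24, 24, 24, 24, 4, 0, 2, 2, 2, 2, 2, 2, 2, 2, 7, 7, 1, 1]
0.65 [-99, -99, -99, 23, 24, 24, 24, 24, 24, 4, 0, 2, 2, 2, 2, 2, 2, 2, 2, 2, 0, 1, 1]
0.7 [-99, -99, -99, 23, 24, 24, 24, 24, 24, 2, 0, 0, 0, 0, 0, 0, 0, 0, 0, 0, 0, 0, 0]
```

The rack is about 17 cm high, just under the tool. I'll raise the tool, turn it to yaw 90 (tool x = world y, tool y = world x) and go over the jar.

```bash
python3 -m inch '[[0,0,0,0,0,-0.05,0.085],[0,0,-7.881,0,0,0,0.085],[0,0,-7.881,0,0,0,0.085],[0,0,-7.881,0,0,0,0.085],[0,0,-7.881,0,0,0,0.085],[0,0,-7.881,0,0,0,0.085],[0,0,-7.881,0,0,0,0.085],[0,0,-7.881,0,0,0,0.085],[0,0,-7.881,0,0,0,0.085],[0,0,-7.881,0,0,0,0.085],[0,0,0,0.0336,0.0318,0,0.085],[0,0,0,0.0336,0.0318,0,0.085],[0,0,0,0.0336,0.0318,0,0.085],[0,0,0,0.0336,0.0318,0,0.085],[0,0,0,0.0336,0.0318,0,0.085],[0,0,0,0.0336,0.0318,0,0.085],[0,0,0,0.0336,0.0318,0,0.085],[0,0,0,0.0336,0.0318,0,0.085],[0,0,0,0,0,0,0.085],[0,0,0,0,0,0,0.085]]' 50
```

```text
time_s: 2.8
ee_pos: [0.4346, -0.2502, 0.2415]
tool_rot: [-180.0, 0.0, 90.2]
wrist_force: [0.7, 0.2, 0.3]
grip_width: 0.0848
finger_force: 0.0
```

```bash
python3 -m inch '[[0,0,0,0,0,0.04,0.085],[0,0,0,0,0,0.04,0.085],[0,0,0,0,0,0.04,0.085],[0,0,0,0,0,0.04,0.085],[0,0,0,0,0,0.035,0.085],[0,0,0,0,0,0.0215,0.085],[0,0,0,0,0,0,0.03],[0,0,0,0,0,0,0.03],[0,0,0,0,0,0,0.03],[0,0,0,0,0,0,0.03],[0,0,0,0,0,0,0.03],[0,0,0,0,0,0,0.03],[0,0,0,0,0,0,0.03],[0,0,0,0,0,0,0.03]]' 40
```

```text
time_s: 4.2
ee_pos: [0.4348, -0.252, 0.0267]
tool_rot: [179.9, 0.1, 90.0]
wrist_force: [-1.5, -1.7, 6.9]
grip_width: 0.0428
finger_force: 40.4
```

```bash
python3 -m inch '[[0,0,0,0,0,-0.01,0.03],[0,0,0,0,0,-0.025,0.03],[0,0,0,0,0,-0.025,0.03],[0,0,0,0,0,-0.025,0.03],[0,0,0,0,0,-0.015,0.03],[0,0,0,0,0,0,0.03]]'
python3 - <<'E'
from h import *
for n in("top","scene"):
    p,d=camera(n); P=cloud(d,n); cv2.imwrite(f"pics/{n}1.png",p)
    for r in trace("capped_jar",n)[:1]:
        q=P[r["mask"]&(d>0)]; print(n,r["conf"],r["bbox"],np.percentile(q,2,0).round(3),np.percentile(q,98,0).round(3))
cv2.imwrite("pics/c1.png",cv2.resize(p[80:220,280:460],None,fx=4,fy=4))
print(state()["ee_pos"],state()["grip_width"])
E
```

```text
time_s: 4.8
ee_pos: [0.4351, -0.2518, 0.1279]
tool_rot: [179.8, 0.2, 90.0]
wrist_force: [1.2, -0.8, -2.1]
grip_width: 0.0427
finger_force: 41.2
top 0.62 [410.4, 241.0, 424.3, 258.2] [ 0.422 -0.24   0.112] [ 0.455 -0.229  0.187]
scene 0.56 [347.9, 117.9, 367.7, 149.9] [ 0.41  -0.263  0.101] [ 0.452 -0.227  0.182]
[ 0.43363744 -0.25062221  0.12419383] 0.04282222124939749
```

View pics/c1.png

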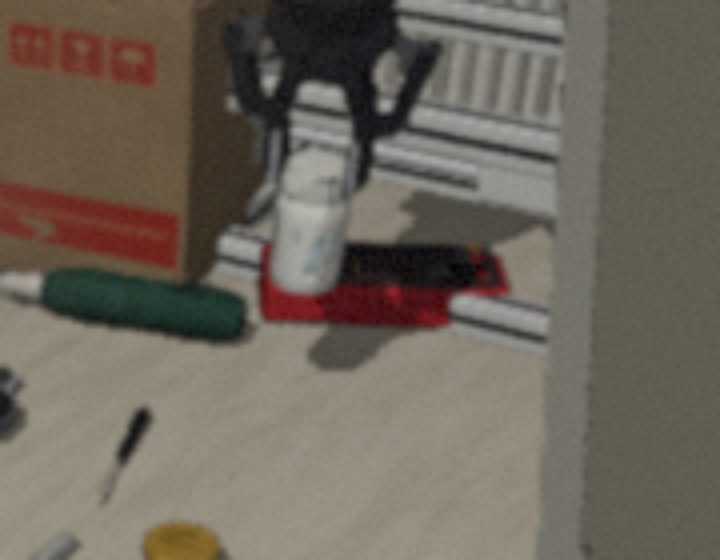

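The jar hangs upright and centred between the fingers, at about (310,230) in the crop. Next I carry it to the second pad.

```bash
python3 -m inch '[[0,0,0,0.013,0.0073,0,0.03],[0,0,0,0.026,0.0146,0,0.03],[0,0,0,0.026,0.0146,0,0.03],[0,0,0,0.026,0.0146,0,0.03],[0,0,0,0.026,0.0146,0,0.03],[0,0,0,0.026,0.0146,0,0.03],[0,0,0,0.026,0.0146,0,0.03],[0,0,0,0.026,0.0146,0,0.03],[0,0,0,0.026,0.0146,0,0.03],[0,0,0,0.026,0.0146,0,0.03],[0,0,0,0.026,0.0146,0,0.03],[0,0,0,0.026,0.0146,0,0.03],[0,0,0,0.013,0.0073,0,0.03],[0,0,0,0,0,0.03,0.03],[0,0,0,0,0,0.03,0.03],[0,0,0,0,0,0,0.03],[0,0,0,0,0,0,0.03]]'; python3 -c "
from h import *;s=state();print(s['ee_pos'],s['tool_rot'],s['wrist_force'])"
```

```text
time_s: 6.7
ee_pos: [0.6089, 0.061, 0.065]
tool_rot: [-179.9, -0.0, 90.0]
wrist_force: [0.4, -0.2, -1.1]
grip_width: 0.043
finger_force: 41.2
[0.60889115 0.0610484  0.06500402] [-1.79914648e+02 -1.83679056e-03  8.99918810e+01] [ 0.41951926 -0.24511816 -1.07394249]
```

```bash
python3 -m inch '[[0,0,0,0,0,0.01,0.03],[0,0,0,0,0,0.006,0.03],[0,0,0,0,0,0.004,0.03],[0,0,0,0,0,0,0.03],[0,0,0,0,0,0,0.03]]'
```

```text
time_s: 7.2
ee_pos: [0.6093, 0.0609, 0.0452]
tool_rot: [180.0, -0.0, 90.0]
wrist_force: [-1.0, 0.3, -0.6]
grip_width: 0.0429
finger_force: 41.2
```

```bash
python3 -m inch '[[0,0,0,0,0,0.001,0.03],[0,0,0,0,0,0,0.045],[0,0,0,0,0,0,0.055],[0,0,0,0,0,0,0.065],[0,0,0,0,0,0,0.085],[0,0,0,0,0,0,0.085],[0,0,0,0,0,0,0.085],[0,0,0,0,0,-0.03,0.085],[0,0,0,0,0,-0.04,0.085],[0,0,0,0,0,-0.05,0.085],[0,0,0,0,0,-0.03,0.085],[0,0,0,0,0,0,0.085]]'; python3 -c "
from h import *;s=state();print(s['ee_pos'],s['tool_rot'])
for n in ('top','scene'):
    p,d=camera(n);P=cloud(d,n)
    for r in trace('capped_jar',n)[:2]:
        q=P[r['mask']&(d>0)]; print(n,r['conf'],r['bbox'],np.percentile(q,2,0).round(3),np.percentile(q,98,0).round(3))
"
```

```text
time_s: 8.4
ee_pos: [0.6112, 0.0609, 0.199]
tool_rot: [179.5, 0.0, 90.0]
wrist_force: [-0.4, 0.3, -0.4]
grip_width: 0.0848
finger_force: 0.0
[0.61118226 0.06093383 0.19899943] [1.79545022e+02 1.67093086e-02 9.00017545e+01]
scene 0.72 [230.3, 181.7, 251.3, 223.6] [0.586 0.045 0.019] [0.627 0.083 0.102]
```

The jar stands upright on the second pad (top at 0.102). The tin is next.

```bash
python3 -m inch '[[0,0,0,-0.0182,-0.0349,0,0.085],[0,0,0,-0.0182,-0.0349,0,0.085],[0,0,0,-0.0182,-0.0349,0,0.085],[0,0,0,-0.0182,-0.0349,0,0.085],[0,0,0,-0.0182,-0.0349,0,0.085],[0,0,0,0,0,0.04,0.085],[0,0,0,0,0,0.04,0.085],[0,0,0,0,0,0.04,0.085],[0,0,0,0,0,0.03,0.085],[0,0,0,0,0,0.02,0.085],[0,0,0,0,0,0,0.085],[0,0,0,0,0,0,0.085]]'
```

```text
time_s: 9.8
ee_pos: [0.4342, -0.0299, 0.0237]
tool_rot: [-179.9, -0.0, 90.0]
wrist_force: [-0.3, 0.1, 0.4]
grip_width: 0.0849
finger_force: 0.0
```

```bash
python3 -m inch '[[0,0,0,0,0,0.012,0.085],[0,0,0,0,0,0.006,0.085],[0,0,0,0,0,0,0.03],[0,0,0,0,0,0,0.03],[0,0,0,0,0,0,0.03],[0,0,0,0,0,0,0.03],[0,0,0,0,0,0,0.03],[0,0,0,0,0,0,0.03],[0,0,0,0,0,0,0.03],[0,0,0,0,0,0,0.03]]' 40
```

```text
time_s: 10.8
ee_pos: [0.4348, -0.03, 0.006]
tool_rot: [180.0, 0.0, 90.0]
wrist_force: [0.4, -0.5, -0.4]
grip_width: 0.0299
finger_force: 0.0
```

Run:
```python
from h import *
for n in("top","scene"):
    p,d=camera(n); P=cloud(d,n)
    for r in trace("paste_tin",n)[:3]:
        q=P[r["mask"]&(d>0)]; print(n,r["conf"],r["bbox"],np.percentile(q,2,0).round(3),np.percentile(q,98,0).round(3))
cv2.imwrite("pics/c2.png",cv2.resize(p[120:270,230:410],None,fx=4,fy=4))
print(state()['ee_pos'])
```

```text
scene 0.61 [314.7, 209.7, 336.1, 226.7] [ 0.412 -0.065 -0.001] [ 0.459 -0.009  0.022]
scene 0.51 [229.9, 183.8, 253.0, 222.3] [ 0.586 -0.067 -0.002] [0.704 0.083 0.102]
[ 0.4348087  -0.03004496  0.00597653]
```

View pics/c2.png

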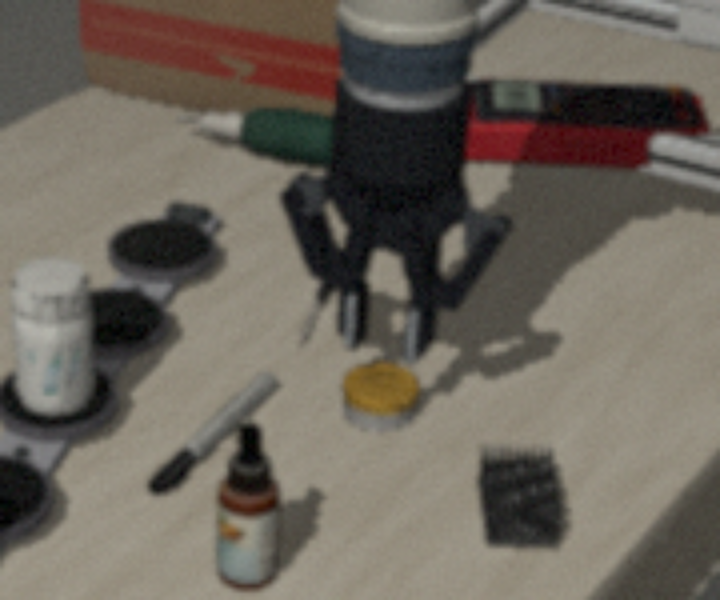

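Run:
```python
from h import *
p,d=camera("scene"); P=cloud(d,"scene")
for u,v in((318,203),(318,200),(318,195),(334,206),(334,203),(334,198)): print(u,v,P[v,u].round(3))
r=trace("paste_tin","scene")[0]; q=P[r["mask"]&(d>0)&(P[...,2]>.015)]
print(np.percentile(q,[2,50,98],axis=0).round(3))
for y in np.arange(-.06,0,.005):
    k=q[abs(q[:,1]-y)<.0025]; print(round(y,3),len(k),k[:,0].min().round(3) if len(k) else '',k[:,0].max().round(3) if len(k) else '',k[:,2].max().round(3) if len(k) else '')
```

```text
318 203 [ 0.449 -0.019  0.059]
318 200 [ 0.45  -0.019  0.067]
318 195 [ 0.45  -0.019  0.081]
334 206 [ 0.411 -0.024  0.058]
334 203 [ 0.412 -0.025  0.066]
334 198 [ 0.412 -0.021  0.082]
[[ 0.412 -0.05   0.016]
 [ 0.433 -0.028  0.02 ]
 [ 0.454 -0.008  0.022]]
-0.06 0   
-0.055 1 0.429 0.429 0.018
-0.05 12 0.419 0.45 0.022
-0.045 19 0.418 0.451 0.022
-0.04 16 0.414 0.454 0.022
-0.035 26 0.412 0.456 0.023
-0.03 25 0.41 0.456 0.022
-0.025 20 0.413 0.454 0.022
-0.02 27 0.412 0.452 0.023
-0.015 21 0.413 0.451 0.022
-0.01 18 0.421 0.442 0.023
-0.005 2 0.432 0.44 0.02
```

Run:
```python
from h import *
p,d=camera("scene"); P=cloud(d,"scene")
for u in(316,318,333,335):
    print(u,[(v,*P[v,u].round(3),p[v,u].tolist()) for v in range(200,216,2)])
print(P[180:215,300:345][...,2].max())
print(state()['ee_pos'],state()['q'])
```

```text
316 [(200, np.float64(0.457), np.float64(-0.025), np.float64(0.062), [78, 76, 75]), (202, np.float64(0.456), np.float64(-0.024), np.float64(0.057), [84, 81, 79]), (204, np.float64(0.454), np.float64(-0.02), np.float64(0.054), [105, 105, 105]), (206, np.float64(0.455), np.float64(-0.023), np.float64(0.046), [110, 118, 121]), (208, np.float64(0.476), np.float64(-0.083), np.float64(-0.002), [125, 140, 147]), (210, np.float64(0.473), np.float64(-0.076), np.float64(-0.002), [130, 144, 151]), (212, np.float64(0.469), np.float64(-0.065), np.float64(-0.001), [115, 131, 137]), (214, np.float64(0.456), np.float64(-0.028), np.float64(0.02), [71, 106, 128])]
318 [(200, np.float64(0.449), np.float64(-0.018), np.float64(0.068), [84, 82, 80]), (202, np.float64(0.45), np.float64(-0.02), np.float64(0.061), [71, 70, 64]), (204, np.float64(0.449), np.float64(-0.02), np.float64(0.056), [63, 62, 64]), (206, np.float64(0.449), np.float64(-0.02), np.float64(0.05), [63, 65, 66]), (208, np.float64(0.472), np.float64(-0.086), np.float64(-0.002), [124, 138, 144]), (210, np.float64(0.468), np.float64(-0.076), n
[... 944 characters left out ...]
408), np.float64(-0.021), np.float64(0.072), [29, 24, 25]), (204, np.float64(0.409), np.float64(-0.025), np.float64(0.064), [21, 20, 18]), (206, np.float64(0.408), np.float64(-0.024), np.float64(0.059), [25, 25, 23]), (208, np.float64(0.408), np.float64(-0.025), np.float64(0.053), [55, 61, 62]), (210, np.float64(0.429), np.float64(-0.096), np.float64(-0.002), [118, 131, 137]), (212, np.float64(0.426), np.float64(-0.087), np.float64(-0.002), [123, 139, 144]), (214, np.float64(0.422), np.float64(-0.074), np.float64(0.002), [121, 132, 141])]
0.6439307262132201
[ 0.43478014 -0.0300219   0.0059678 ] [-1.50103556e+01  1.20369222e+01 -3.22414441e+01  4.57247345e+01
  1.32833461e-03  7.49940825e+01]
```

Run:
```python
from h import *
p,d=camera("scene"); P=cloud(d,"scene")
m=(abs(P[...,0]-.433)<.09)&(abs(P[...,1]+.03)<.06)&(P[...,2]>.03)&(d>0)
q=P[m]
for z in np.arange(.035,.26,.01):
    k=q[abs(q[:,2]-z)<.005]
    if len(k): print(round(z,3),len(k),k.min(0).round(3)[:2],k.max(0).round(3)[:2])
```

```text
0.045 11 [ 0.411 -0.039] [ 0.449 -0.019]
0.055 51 [ 0.404 -0.039] [ 0.462 -0.017]
0.065 55 [ 0.404 -0.042] [ 0.46  -0.017]
0.075 52 [ 0.404 -0.042] [ 0.459 -0.016]
0.085 53 [ 0.399 -0.039] [ 0.471 -0.015]
0.095 129 [ 0.385 -0.043] [ 0.482 -0.014]
0.105 117 [ 0.381 -0.046] [ 0.484 -0.013]
0.115 136 [ 0.376 -0.047] [ 0.49  -0.011]
0.125 136 [ 0.373 -0.042] [ 0.497 -0.009]
0.135 174 [ 0.368 -0.036] [ 0.497 -0.009]
0.145 258 [ 0.367 -0.041] [ 0.497 -0.008]
0.155 162 [ 0.383 -0.04 ] [ 0.483 -0.009]
0.165 55 [ 0.393 -0.035] [ 0.47  -0.016]
0.175 94 [ 0.395 -0.037] [0.464 0.008]
0.185 135 [ 0.395 -0.033] [0.466 0.01 ]
0.195 140 [ 0.395 -0.039] [0.466 0.009]
0.205 149 [ 0.395 -0.038] [0.467 0.009]
0.215 213 [ 0.395 -0.051] [0.468 0.01 ]
0.225 93 [ 0.401 -0.036] [0.457 0.003]
0.235 142 [ 0.397 -0.034] [0.463 0.008]
0.245 135 [ 0.395 -0.035] [0.465 0.009]
0.255 155 [ 0.395 -0.04 ] [0.469 0.009]
```

The scene view shows the fingertips about 40 mm higher than the reported TCP: tips at z≈0.046 at pixel (318,207), reported 0.006. They closed above the untouched tin at (325,218). I'll add this offset to z: open, go 36 mm lower and grip.

```bash
python3 -m inch '[[0,0,0,0,0,0,0.085],[0,0,0,0,0,0,0.085],[0,0,0,0,0,0,0.085],[0,0,0,0,0,0,0.085],[0,0,0,0,0,0,0.085],[0,0,0,0,0,0.015,0.085],[0,0,0,0,0,0.012,0.085],[0,0,0,0,0,0.009,0.085],[0,0,0,0,0,0,0.085],[0,0,0,0,0,0,0.03],[0,0,0,0,0,0,0.03],[0,0,0,0,0,0,0.03],[0,0,0,0,0,0,0.03],[0,0,0,0,0,0,0.03],[0,0,0,0,0,0,0.03]]' 40
python3 - <<'E'
from h import *
p,d=camera("scene"); P=cloud(d,"scene")
cv2.imwrite("pics/c3.png",cv2.resize(p[160:250,270:390],None,fx=5,fy=5))
r=trace("paste_tin","scene")
for r in r[:1]:
    q=P[r["mask"]&(d>0)]; print(r["conf"],r["bbox"],np.percentile(q,[2,98],axis=0).round(3))
E
```

```text
time_s: 12.7
ee_pos: [0.4352, -0.0301, -0.0292]
tool_rot: [179.9, 0.0, 90.0]
wrist_force: [-2.2, 0.4, 8.3]
grip_width: 0.0452
finger_force: 39.6
0.61 [314.9, 211.8, 334.3, 224.6] [[ 0.412 -0.049 -0.001]
 [ 0.453 -0.008  0.022]]
```

View pics/c3.png

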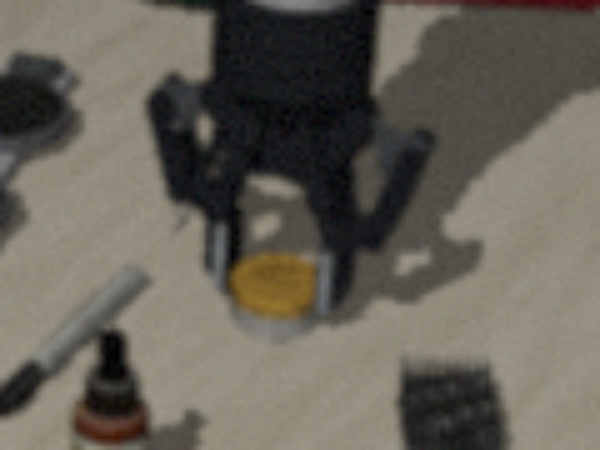

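The tin is held (width 45 mm, at (275,290) in the crop). Now I carry it to the far pad.

```bash
python3 -m inch '[[0,0,0,0,0,-0.01,0.03],[0,0,0,0,0,-0.025,0.03],[0,0,0,0,0,-0.025,0.03],[0,0,0,-0.0054,0.0108,0,0.03],[0,0,0,-0.0108,0.0217,0,0.03],[0,0,0,-0.0108,0.0217,0,0.03],[0,0,0,-0.0108,0.0217,0,0.03],[0,0,0,-0.0108,0.0217,0,0.03],[0,0,0,-0.0108,0.0217,0,0.03],[0,0,0,-0.0108,0.0217,0,0.03],[0,0,0,-0.0108,0.0217,0,0.03],[0,0,0,-0.0108,0.0217,0,0.03],[0,0,0,-0.0054,0.0108,0,0.03],[0,0,0,0,0,0.025,0.03],[0,0,0,0,0,0.010,0.03],[0,0,0,0,0,0,0.03],[0,0,0,0,0,0,0.03]]'
python3 - <<'E'
from h import *
p,d=camera("scene"); P=cloud(d,"scene")
for r in trace("paste_tin","scene")[:1]:
    q=P[r["mask"]&(d>0)]; print(r["conf"],r["bbox"],np.percentile(q,[2,98],axis=0).round(3))
print(state()['ee_pos'])
E
```

```text
time_s: 14.5
ee_pos: [0.6299, -0.1272, -0.0048]
tool_rot: [-180.0, -0.0, 90.0]
wrist_force: [0.4, 0.0, -0.0]
grip_width: 0.0448
finger_force: 41.1
0.75 [262.9, 168.4, 277.2, 183.3] [[ 0.606 -0.146  0.023]
 [ 0.644 -0.105  0.046]]
[ 0.6303802  -0.12731541 -0.00403806]
```

```bash
python3 -m inch '[[0,0,0,0,0,0.004,0.03],[0,0,0,0,0,0.0025,0.03],[0,0,0,0,0,0.0005,0.03],[0,0,0,0,0,0,0.03],[0,0,0,0,0,0,0.047],[0,0,0,0,0,0,0.055],[0,0,0,0,0,0,0.065],[0,0,0,0,0,0,0.085],[0,0,0,0,0,0,0.085],[0,0,0,0,0,0,0.085],[0,0,0,0,0,-0.02,0.085],[0,0,0,0,0,-0.04,0.085],[0,0,0,0,0,-0.05,0.085],[0,0,0,0,0,-0.05,0.085],[0,0,0,0,0,-0.02,0.085],[0,0,0,0,0,0,0.085]]'
python3 - <<'E'
from h import *
p,d=camera("scene"); P=cloud(d,"scene")
for r in trace("paste_tin","scene")[:1]:
    q=P[r["mask"]&(d>0)]; print(r["conf"],r["bbox"],np.percentile(q,[2,98],axis=0).round(3))
print(state()['ee_pos'])
E
```

```text
time_s: 16.2
ee_pos: [0.6315, -0.1277, 0.172]
tool_rot: [179.6, 0.1, 90.0]
wrist_force: [1.2, 0.2, 0.4]
grip_width: 0.0851
finger_force: 0.0
0.74 [262.3, 170.3, 279.2, 184.6] [[ 0.605 -0.148  0.018]
 [ 0.645 -0.105  0.04 ]]
[ 0.62993311 -0.12720909  0.16767979]
```

```bash
python3 -m inch '[[0,0,0,0.0369,-0.0164,0,0.085],[0,0,0,0.0369,-0.0164,0,0.085],[0,0,0,0.0369,-0.0164,0,0.085],[0,0,0,0.0369,-0.0164,0,0.085],[0,0,0,0.0369,-0.0164,0,0.085],[0,0,0,0.0369,-0.0164,0,0.085],[0,0,0,0.0369,-0.0164,0,0.085],[0,0,0,0.0369,-0.0164,0,0.085],[0,0,0,0.0369,-0.0164,0,0.085],[0,0,0,0.0369,-0.0164,0,0.085],[0,0,0,0.0369,-0.0164,0,0.085],[0,0,0,0.0369,-0.0164,0,0.085],[0,0,0,0,0,0.04,0.085],[0,0,0,0,0,0.04,0.085],[0,0,0,0,0,0.04,0.085],[0,0,0,0,0,0,0.085],[0,0,0,0,0,0,0.085]]'
```

```text
time_s: 18.0
ee_pos: [0.4325, 0.3151, 0.0475]
tool_rot: [-179.8, 0.1, 90.0]
wrist_force: [1.1, -0.0, 0.9]
grip_width: 0.0849
finger_force: 0.0
```

```bash
python3 -m inch '[[0,0,0,0,0,0.03,0.085],[0,0,0,0,0,0.02,0.085],[0,0,0,0,0,0.015,0.085],[0,0,0,0,0,0.008,0.085],[0,0,0,0,0,0,0.085],[0,0,0,0,0,0,0.04],[0,0,0,0,0,0,0.04],[0,0,0,0,0,0,0.04],[0,0,0,0,0,0,0.04],[0,0,0,0,0,0,0.04],[0,0,0,0,0,0,0.04],[0,0,0,0,0,-0.01,0.04],[0,0,0,0,0,-0.025,0.04],[0,0,0,0,0,-0.025,0.04],[0,0,0,0,0,0,0.04],[0,0,0,0,0,0,0.04]]' 60
python3 - <<'E'
from h import *
p,d=camera("scene"); P=cloud(d,"scene")
cv2.imwrite("pics/c4.png",cv2.resize(p[220:360,180:340],None,fx=4,fy=4))
for r in trace("solder_reel","scene")[:1]:
    q=P[r["mask"]&(d>0)]; print(r["conf"],r["bbox"],np.percentile(q,[2,98],axis=0).round(3))
print(state()['ee_pos'])
E
```

```text
time_s: 19.6
ee_pos: [0.4334, 0.3157, 0.0355]
tool_rot: [179.9, -0.0, 90.0]
wrist_force: [0.2, -0.5, -3.2]
grip_width: 0.0535
finger_force: 64.0
0.84 [245.4, 269.8, 273.5, 307.6] [[0.407 0.292 0.058]
 [0.456 0.341 0.102]]
[0.43263559 0.31524891 0.03423081]
```

View pics/c4.png

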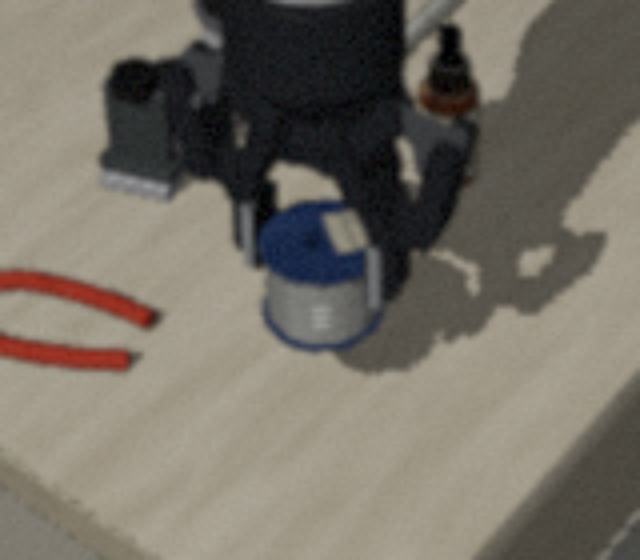

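The reel is held level at (320,275). I lift it higher and carry it over to the third pad.

```bash
python3 -m inch '[[0,0,0,0,0,-0.02,0.04],[0,0,0,0,0,-0.03,0.04],[0,0,0,0,0,-0.03,0.04],[0,0,0,-0.01235,0.00665,0,0.04],[0,0,0,-0.0247,0.0133,0,0.04],[0,0,0,-0.0247,0.0133,0,0.04],[0,0,0,-0.0247,0.0133,0,0.04],[0,0,0,-0.0247,0.0133,0,0.04],[0,0,0,-0.0247,0.0133,0,0.04],[0,0,0,-0.0247,0.0133,0,0.04],[0,0,0,-0.0247,0.0133,0,0.04],[0,0,0,-0.0247,0.0133,0,0.04],[0,0,0,-0.0247,0.0133,0,0.04],[0,0,0,-0.0247,0.0133,0,0.04],[0,0,0,-0.0247,0.0133,0,0.04],[0,0,0,-0.0247,0.0133,0,0.04],[0,0,0,-0.0247,0.0133,0,0.04],[0,0,0,-0.01235,0.00665,0,0.04],[0,0,0,0,0,0,0.04]]'
python3 -m inch '[[0,0,0,0,0,0.02,0.04],[0,0,0,0,0,0.03,0.04],[0,0,0,0,0,0.03,0.04],[0,0,0,0,0,0.02,0.04],[0,0,0,0,0,0.01,0.04],[0,0,0,0,0,0,0.04],[0,0,0,0,0,0,0.04]]'
python3 - <<'E'
from h import *
p,d=camera("scene"); P=cloud(d,"scene")
for r in trace("solder_reel","scene")[:1]:
    q=P[r["mask"]&(d>0)]; print(r["conf"],r["bbox"],np.percentile(q,[2,98],axis=0).round(3))
print(state()['ee_pos'])
E
```

```text
time_s: 21.6
ee_pos: [0.6193, -0.0321, 0.113]
tool_rot: [-179.9, -0.0, 89.9]
wrist_force: [-0.1, 0.4, -2.5]
grip_width: 0.0537
finger_force: 64.0
time_s: 22.3
ee_pos: [0.6197, -0.0299, 0.0057]
tool_rot: [180.0, 0.0, 90.0]
wrist_force: [0.7, -1.3, -2.6]
grip_width: 0.0537
finger_force: 64.0
0.56 [247.7, 177.4, 268.1, 199.0] [[ 0.592 -0.052  0.029]
 [ 0.64  -0.004  0.072]]
[ 0.62013186 -0.03018695  0.00624394]
```

```bash
python3 -m inch '[[0,0,0,0,0,0.006,0.04],[0,0,0,0,0,0.004,0.04],[0,0,0,0,0,0.002,0.04],[0,0,0,0,0,0,0.04],[0,0,0,0,0,0,0.04]]'
```

```text
time_s: 22.9
ee_pos: [0.6196, -0.0303, -0.0055]
tool_rot: [179.9, 0.0, 90.0]
wrist_force: [-5.9, 0.5, 12.6]
grip_width: 0.0538
finger_force: 65.4
```

```bash
python3 -m inch '[[0,0,0,0,0,0,0.056],[0,0,0,0,0,0,0.06],[0,0,0,0,0,0,0.07],[0,0,0,0,0,0,0.085],[0,0,0,0,0,0,0.085],[0,0,0,0,0,0,0.085],[0,0,0,0,0,-0.02,0.085],[0,0,0,0,0,-0.04,0.085],[0,0,0,0,0,-0.05,0.085],[0,0,0,0,0,-0.05,0.085],[0,0,0,0,0,-0.02,0.085],[0,0,0,0,0,0,0.085],[0,0,0,0,0,0,0.085]]'
python3 - <<'E'
from h import *
p,d=camera("scene"); P=cloud(d,"scene")
for t in("solder_reel","dropper_bottle"):
  for r in trace(t,"scene")[:1]:
    q=P[r["mask"]&(d>0)]; print(t,r["conf"],r["bbox"],np.percentile(q,[2,98],axis=0).round(3))
print(state()['ee_pos'])
E
```

```text
time_s: 24.2
ee_pos: [0.6193, -0.0302, 0.1727]
tool_rot: [180.0, 0.0, 90.0]
wrist_force: [-0.2, 0.6, -0.1]
grip_width: 0.0851
finger_force: 0.0
solder_reel 0.93 [250.1, 179.9, 267.4, 203.3] [[ 0.591 -0.122  0.01 ]
 [ 0.653 -0.003  0.062]]
dropper_bottle 0.82 [284.5, 229.2, 301.6, 269.5] [[ 0.429  0.135 -0.   ]
 [ 0.46   0.159  0.094]]
[ 0.61869383 -0.03012179  0.17128458]
```

```bash
python3 -m inch '[[0,0,0,0.0289,-0.0288,0,0.085],[0,0,0,0.0289,-0.0288,0,0.085],[0,0,0,0.0289,-0.0288,0,0.085],[0,0,0,0.0289,-0.0288,0,0.085],[0,0,0,0.0289,-0.0288,0,0.085],[0,0,0,0.0289,-0.0288,0,0.085],[0,0,0,0,0,0.03,0.085],[0,0,0,0,0,0.03,0.085],[0,0,0,0,0,0,0.085],[0,0,0,0,0,0,0.085]]'
python3 - <<'E'
from h import *
p,d=camera("scene"); cv2.imwrite("pics/c5.png",cv2.resize(p[140:290,210:370],None,fx=4,fy=4))
E
```

```text
time_s: 25.35
ee_pos: [0.4462, 0.1431, 0.1128]
tool_rot: [-179.9, 0.0, 90.0]
wrist_force: [0.2, -0.0, 0.6]
grip_width: 0.0851
finger_force: 0.0
```

View pics/c5.png

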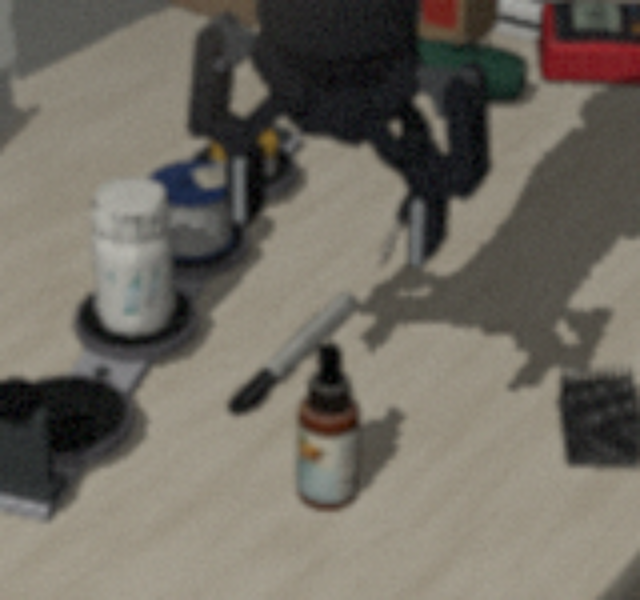

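The jar, reel and tin stand on their pads, and the open fingers are centred above the dropper at (330,430). I'll go down and grip.

```bash
python3 -m inch '[[0,0,0,0,0,0.03,0.085],[0,0,0,0,0,0.03,0.085],[0,0,0,0,0,0.03,0.085],[0,0,0,0,0,0.02,0.085],[0,0,0,0,0,0.008,0.085],[0,0,0,0,0,0,0.085]]'
python3 -m inch '[[0,0,0,0,0,0,0.02],[0,0,0,0,0,0,0.02],[0,0,0,0,0,0,0.02],[0,0,0,0,0,0,0.02],[0,0,0,0,0,0,0.02],[0,0,0,0,0,0,0.02],[0,0,0,0,0,0,0.02],[0,0,0,0,0,0,0.02],[0,0,0,0,0,0,0.02]]' 40
```

```text
time_s: 26.0
ee_pos: [0.447, 0.143, -0.0049]
tool_rot: [-180.0, 0.0, 90.0]
wrist_force: [-0.1, -0.4, 0.1]
grip_width: 0.0853
finger_force: 0.0
time_s: 26.9
ee_pos: [0.4473, 0.1433, -0.0042]
tool_rot: [179.9, -0.0, 90.0]
wrist_force: [-1.5, -0.5, 6.3]
grip_width: 0.031
finger_force: 39.1
```

```bash
python3 -m inch '[[0,0,0,0,0,-0.01,0.02],[0,0,0,0,0,-0.025,0.02],[0,0,0,0,0,-0.025,0.02],[0,0,0,0.0014,0.0108,0,0.02],[0,0,0,0.0027,0.0217,0,0.02],[0,0,0,0.0027,0.0217,0,0.02],[0,0,0,0.0027,0.0217,0,0.02],[0,0,0,0.0027,0.0217,0,0.02],[0,0,0,0.0027,0.0217,0,0.02],[0,0,0,0.0027,0.0217,0,0.02],[0,0,0,0.0014,0.0108,0,0.02],[0,0,0,0,0,0.015,0.02],[0,0,0,0,0,0.015,0.02],[0,0,0,0,0,0,0.02],[0,0,0,0,0,0,0.02]]'
python3 - <<'E'
from h import *
p,d=camera("scene"); P=cloud(d,"scene"); cv2.imwrite("pics/c6.png",cv2.resize(p[150:290,170:320],None,fx=4,fy=4))
for t in("dropper_bottle","end_post","pad_1"):
  for r in trace(t,"scene")[:1]:
    q=P[r["mask"]&(d>0)]; print(t,r["conf"],r["bbox"],np.percentile(q,[2,98],axis=0).round(3))
E
```

```text
time_s: 28.4
ee_pos: [0.5981, 0.1622, 0.0251]
tool_rot: [-180.0, 0.0, 90.0]
wrist_force: [0.4, -0.1, -0.1]
grip_width: 0.0308
finger_force: 39.8
dropper_bottle 0.9 [217.3, 204.5, 236.0, 242.2] [[0.58  0.157 0.03 ]
 [0.61  0.178 0.122]]
end_post 0.77 [204.6, 233.5, 220.8, 267.9] [[ 0.57   0.173 -0.002]
 [ 0.638  0.229  0.074]]
pad_1 0.67 [258.7, 177.2, 284.5, 191.1] [[ 0.592 -0.157  0.009]
 [ 0.642 -0.094  0.02 ]]
```

View pics/c6.png

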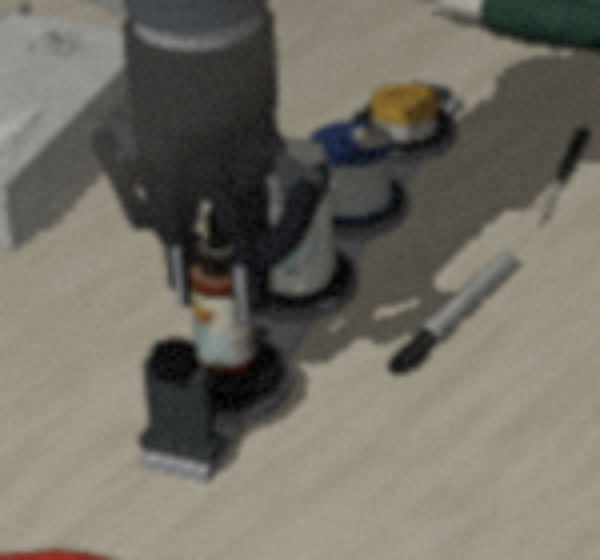

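The dropper hangs upright over its pad beside the post, at (220,330) in the crop. I'll lower it, let go and retreat straight up.

```bash
python3 -m inch '[[0,0,0,0,0,0.006,0.02],[0,0,0,0,0,0.004,0.02],[0,0,0,0,0,0.002,0.02],[0,0,0,0,0,0,0.02]]'
python3 -m inch '[[0,0,0,0,0,0.0005,0.02],[0,0,0,0,0,0,0.034],[0,0,0,0,0,0,0.04],[0,0,0,0,0,0,0.055],[0,0,0,0,0,0,0.085],[0,0,0,0,0,0,0.085],[0,0,0,0,0,0,0.085],[0,0,0,0,0,0,0.085],[0,0,0,0,0,-0.02,0.085],[0,0,0,0,0,-0.03,0.085],[0,0,0,0,0,-0.04,0.085],[0,0,0,0,0,-0.05,0.085],[0,0,0,0,0,-0.03,0.085],[0,0,0,-0.02,-0.04,0,0.085],[0,0,0,-0.02,-0.04,0,0.085],[0,0,0,-0.02,-0.04,0,0.085],[0,0,0,-0.02,-0.04,0,0.085],[0,0,0,0,0,0,0.085],[0,0,0,0,0,0,0.085]]'
python3 - <<'E'
from h import *
for n in("scene","top"):
    p,d=camera(n); P=cloud(d,n); cv2.imwrite(f"pics/{n}9.png",cv2.resize(p[130:290,170:390],None,fx=3.6,fy=3.6))
    for t in("dropper_bottle","capped_jar","solder_reel","paste_tin","pad_1"):
        for r in trace(t,n)[:4 if t=="pad_1" else 1]:
            q=P[r["mask"]&(d>0)]; z=np.percentile(q[:,2],97); top=q[q[:,2]>z-.006]
            print(n,t,round(r["conf"],2),"ztop",z.round(3),"mid",((np.percentile(top,2,0)+np.percentile(top,98,0))/2).round(4))
E
```

```text
time_s: 29.0
ee_pos: [0.5984, 0.1621, 0.0138]
tool_rot: [180.0, -0.0, 90.0]
wrist_force: [-3.0, 0.4, 9.2]
grip_width: 0.0312
finger_force: 40.6
time_s: 30.9
ee_pos: [0.4382, 0.0819, 0.1832]
tool_rot: [179.9, -0.0, 89.9]
wrist_force: [0.1, 0.2, 0.3]
grip_width: 0.0852
finger_force: 0.0
scene dropper_bottle 0.87 ztop 0.113 mid [0.5961 0.1626 0.1119]
scene capped_jar 0.94 ztop 0.102 mid [0.6077 0.0606 0.0995]
scene solder_reel 0.88 ztop 0.061 mid [ 0.6157 -0.0091  0.0749]
scene paste_tin 0.74 ztop 0.04 mid [ 0.6256 -0.1268  0.0374]
scene pad_1 0.74 ztop 0.019 mid [0.6048 0.065  0.0163]
scene pad_1 0.59 ztop 0.019 mid [0.5773 0.1603 0.0182]
scene pad_1 0.55 ztop 0.019 mid [ 0.5966 -0.0274  0.0159]
scene pad_1 0.42 ztop 0.019 mid [ 0.6254 -0.1245  0.0167]
top solder_reel 0.98 ztop 0.064 mid [ 0.6202 -0.0301  0.0613]
top paste_tin 0.61 ztop 0.043 mid [ 0.6298 -0.1281  0.0405]
top pad_1 0.84 ztop 0.022 mid [ 0.6314 -0.1271  0.0193]
top pad_1 0.74 ztop 0.025 mid [ 0.6141 -0.0287  0.0383]
top pad_1 0.68 ztop 0.025 mid [0.6078 0.036  0.0246]
```

View pics/scene9.png

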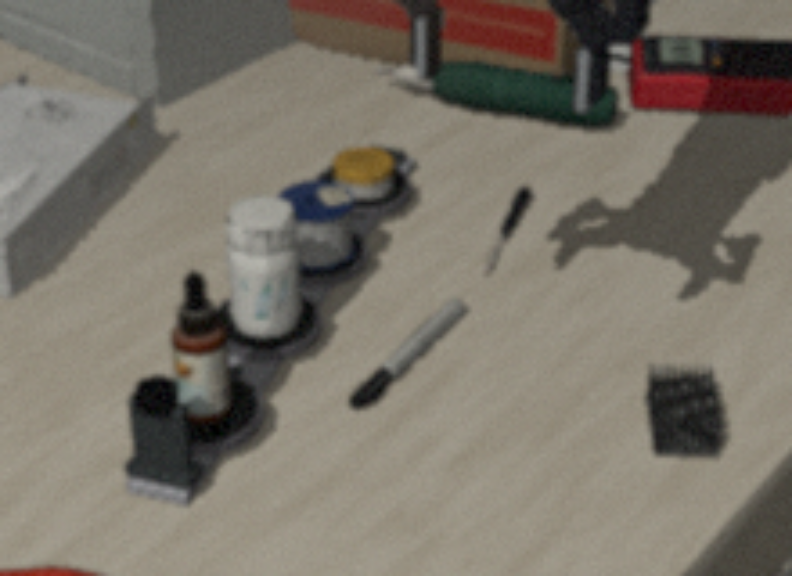

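View pics/top9.png

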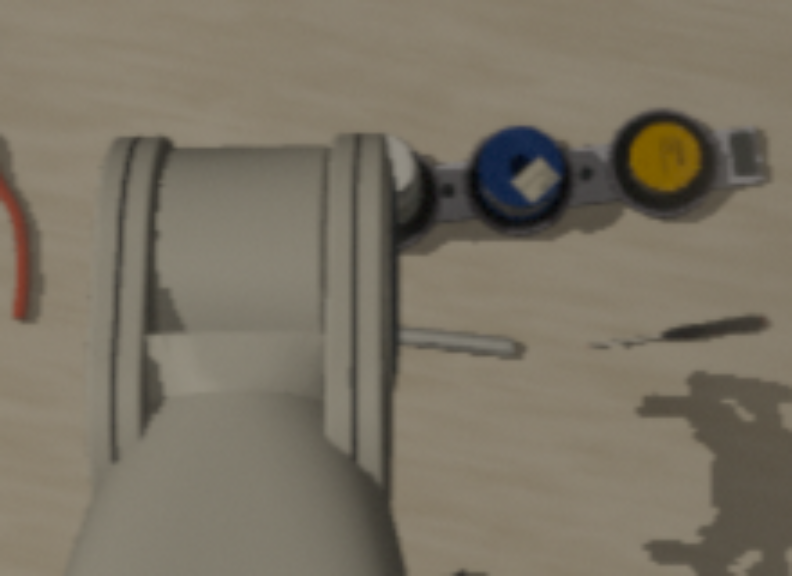

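All four stand upright on their pads in the right order: dropper (200,350), jar (265,270), reel (320,225) and tin (365,170) in the scene crop. The top view shows the reel and tin centred. The dropper and jar are centred to within a few mm by the scene depth readings. The arm is clear, so I'll hand in.

```bash
python3 -c "
from bench import *
print(close_job())"
```

```text
the job is handed in; nothing more can be done
None
```

The job is handed in: counting from the end post, the dropper bottle, capped bottle, solder reel and flat tin each stand upright near the middle of their own pad, all released. The last move finished at about 31 s of the 99 s allowed; no verdict was returned.

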